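# Square a log book into the corner of a flatbed scanner and close the lid

### The arm

A 6-joint arm with a two-finger parallel gripper is mounted at the origin on a cart in front of the work surface, level with it; the furniture and walls round the work are solid. World frame = base frame: x ahead of the robot, y to its left, z up, the work surface at z = 0. Lengths are in mm, angles in degrees, forces in N, time in s.
With the tool pointing down it reaches from about 300 to 775 mm from the base axis. Payload 14.6 kg.
Tool frame: the origin (TCP) lies at the very end of the fingers, on their centre line; the grasp point (between the pads) lies 19 mm behind it; z points along the fingers, y is the line along which they close (so a half turn about z gives the same grasp; the last joint's range is limited). The gripper opens to 85 mm and grips with 20 to 120 N. Pads are 22 mm wide; open, the fingers measure 114 mm over their backs; the gripper's body (76 mm by 85 mm) begins 54 mm behind the grasp point. The pads swing forward as they close: fully open they stand 13 mm farther back than shut.
Start: joints at [64.481, 17.183, 87.147, -0, 75.671, -3.816], TCP at [203.39, 511.001, 231.281] pointing down, gripper open.
Joint ranges: [-173.82, 173.82], [-45.26, 126.66], [13.44, 144.39], [-59.66, 239.66], [0, 175.72], [-146.38, 146.38]. Speed limits (degrees/s): [127.2, 127.2, 147.25, 180, 180, 180].

### API

Orientations are given as [roll, pitch, yaw] about the fixed x, y, z axes, in that order (R = Rz(yaw) Ry(pitch) Rx(roll)).
In Python, from rig import ctrl, cams gives the robot as it stands. Calls block until the motion is done:
- ctrl.move_pose(position, orientation): joint-space move of the TCP to a pose.
- ctrl.movel(position, rotation=None, vel=150, force_limit=None): straight line of the TCP; rotation=None keeps the orientation; vel is the mean speed in mm/s. With force_limit (N) it stops when the force on the tool has changed by that much, and returns True; else False.
- ctrl.move_joints(angles): joint-space move.
- ctrl.move_gripper(opening, force=None): finger opening in mm; force is the grip in N (None keeps the last); returns when the fingers have stopped.
- ctrl.pause(seconds).
- ctrl.solve_ik(position, orientation): joint angles nearest the present ones, or None.
- ctrl.get_state(): the state.
- cams.snapshot(name): name is "scene" or "top" or "wrist"; returns the picture (400x640x3 uint8, red, green, blue); there is no depth.
- cams.get_calibration(name): a dict with "intrinsics" (3x3 intrinsics, pixels), "distortion" ([k1, k2, p1, p2, k3] as OpenCV has them; the pictures are not rectified), "rvec" (rotation vector, rad) and "tvec" (3), from world to camera coordinates, as OpenCV has them; the wrist camera has in their place "mount" (4x4, takes a point from camera to tool coordinates, whose origin is the TCP and whose axes are the flange's). Camera axes: x right, y down, z forward; pixel columns grow to the right and rows downward; lengths in mm; the calibration is good to about 2 mm. A picture is of the moment at which its call begins: read the wrist's pose just before it. get_calibration takes no time and is no camera call.
A pose or a line that the arm cannot do raises ctrl.IKError and nothing moves.
- ctrl.job_done(): hands the job in; it is judged then, once.
The state is a dict: "t": time; "q": joint angles; "joint_vel": joint speeds; "joint_efforts": joint torques, N m; "eef_pos": TCP position; "tcp_rot": TCP orientation; "ft_force": force on the tool from outside, world axes, zero at the start; "moment": the same for the moment, N m; "opening": finger opening in mm; "gripper_force": force on a finger pad.
Only numpy, scipy, OpenCV 4.12 (cv2) and the standard library are available. Lean on these libraries where they do the work, as an engineer would, in place of code of your own. Each camera call takes 0.05 s, during which the arm holds its last target. There are 200 camera calls.

### The job

The log book lies crooked, cover down, on the glass of the open flatbed scanner. Push it along the glass until it sits square and flush against both raised white scale plates, fully home in the corner where they meet, then shut the scanner's lid over it. Leave the other things on the desk where they are.

Things in the scene. Friction and masses are not known exactly. Their poses are not given: they have to be found in the camera images.
- scanner: White flatbed scanner, fixed, 215 (x) by 270 (y) mm, 34 high. Origin: centre of its underside; x to the rear (hinge side), y left, z up. The dark glass and grey frame round it form one level deck, 34 mm high. Two white scale plates, 12 wide, stand 5 mm above it: inner faces at x = +68 mm (rear plate, y -110 to +118) and y = +106 mm (left plate, x -85 to +80). Front and right sides are open.
- scan_corner (a point): The point on the glass where the inner faces of the rear and left scale plates meet; axes as the scanner's (x to the rear plate, y to the left plate).
- logbook: Grey hard-cover log book lying on the glass, 148 (x) by 106 (y) by 13 mm, 0.09 to 0.18 kg, slides at about 1 N. It lies cover down: its origin is the middle of the face that is up and its z points down. When square in the corner its x points along the scanner's y (left) and its y along the scanner's x (rear); it starts up to 0.2 rad off, 10 to 80 mm from the corner.
- logbook_corner (a point): The book's corner (rear left) that belongs in the scanner's corner, at half its thickness: 74 mm along x and 53 mm along y from the book's middle. Home when it stands over scan_corner.
- scanner_lid (a joint): The lid's hinge angle: 0 shut, 1.57 upright, 1.85 fully open (leaning back). It starts at 1.6 to 1.8. A stiff hinge: it takes about 2 N at the free edge, stays where it is left while more than about 0.8 rad open, and below about 0.6 rad sinks shut slowly by itself.
- lid_hinge (a point): Middle of the hinge axis: 95 mm behind the scanner's centre and 46 mm above the desk; the axis runs along the scanner's y. Axes as the scanner's.
- lid_edge (a point): Middle of the lid's free edge, 195 mm from the hinge axis and 13 mm outside its plane. The white lid is 256 mm wide; its panel lies 8 to 18 mm outside the axis plane and a thin skirt goes 10 mm to the inner side, so the free edge is 29 mm thick, with a 60 by 8 mm pull lip in the middle. Open, it stands on end, free edge up, outer face to the rear. Shut, its top is 64 mm above the desk and clears the book.
- jack_red: Red test plug, 12 x 58 x 12 mm, lying loose on the desk; origin under its body. A bystander.
- jack_black: Black test plug, 12 x 58 x 12 mm, lying loose on the desk; origin under its body. A bystander.
- pen_red: White and red pen, 10 x 142 x 11 mm, lying loose on the desk; origin under its middle. A bystander.
- stamp: Wooden hand stamp, base 25 x 54 mm, 70 mm high, standing on the desk; origin under its middle. A bystander. (Fixed, to its right: a grey calibrator 430 mm high; left of it a black readout 112 mm high, behind the plugs.)

How it is judged:
By the outcome, as a careful person would: the job done as asked, in the order asked, and still so for the second after the job is handed in, with the robot touching nothing.
It also fails if it takes over 64 s, if anything falls off the work surface, if the arm or the gripper's body presses on something with over 40 N, if the wrist force passes 120 N, or if a joint passes its speed limit or range.

## Working session

There is one attempt and no reset: what is moved stays moved. The work goes in short steps, each a Python script; the robot and the scene stay as the last script left them, time stands still between calls to the robot, and variables do not carry over. Pictures are saved under pics/ and viewed, at most 10 in all, crops included, and the job is handed in when it is done.

```bash
mkdir -p pics
cat > h.py <<'E'
import numpy as np, cv2
from rig import ctrl, cams
def cal(n):
    c=cams.get_calibration(n); return np.array(c["intrinsics"],float),np.array(c["distortion"],float),np.array(c["rvec"],float),np.array(c["tvec"],float)
def ray(n,px,z):
    K,d,r,t=cal(n); R=cv2.Rodrigues(r)[0]
    u=cv2.undistortPoints(np.array([[px]],float),K,d)[0,0]
    o=-R.T@t.ravel(); v=R.T@np.array([u[0],u[1],1]); return o+v*(z-o[2])/v[2]
def proj(n,P):
    K,d,r,t=cal(n); return cv2.projectPoints(np.array(P,float).reshape(-1,3),r,t,K,d)[0][:,0]
def snap(n,f,crop=None,s=1):
    im=cams.snapshot(n)[:,:,::-1]
    cv2.imwrite('pics/raw_'+f,im)
    if crop: x,y,w,h=crop; im=im[y:y+h,x:x+w]
    cv2.imwrite('pics/'+f,cv2.resize(im,None,fx=s,fy=s,interpolation=cv2.INTER_CUBIC))
E
python3 - <<'E'
from h import *
snap('scene','s1.png'); snap('top','t1.png')
for n in('scene','top'): K,d,r,t=cal(n); print(n,K[0,0],-cv2.Rodrigues(r)[0].T@t.ravel())
print(ctrl.get_state())
E
```

```text
scene 459.7231858013886 [-234.86702785 -353.25477342 1054.63393155]
top 379.80149322908517 [317.7490935   34.52831271 964.35033199]
{'t': 0.1, 'q': array([ 6.44811803e+01,  1.72128752e+01,  8.71785284e+01, -1.59720040e-03,
        7.56710107e+01, -3.81698295e+00]), 'joint_vel': array([ 0.04034212, -0.12619946, -0.05502244, -0.03094345,  0.12252146,
        0.00725978]), 'joint_efforts': array([ 1.46494560e-03, -5.44378281e+01, -3.62362933e+01,  1.44712095e-05,
        3.07646711e-03, -2.42075544e-05]), 'eef_pos': array([203.29855348, 510.80561881, 230.76075964]), 'tcp_rot': array([-1.79937621e+02, -2.61124910e-03,  1.58298558e+02]), 'ft_force': array([-1.26254919,  0.06765009, -0.27310806]), 'moment': array([-0.0507588 ,  0.04343115,  0.01514876]), 'gripper_force': 0.0, 'opening': 85.5054080803667}
```

View pics/s1.png

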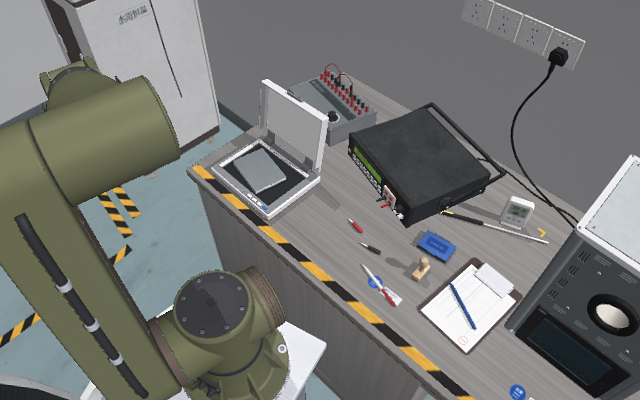

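View pics/t1.png

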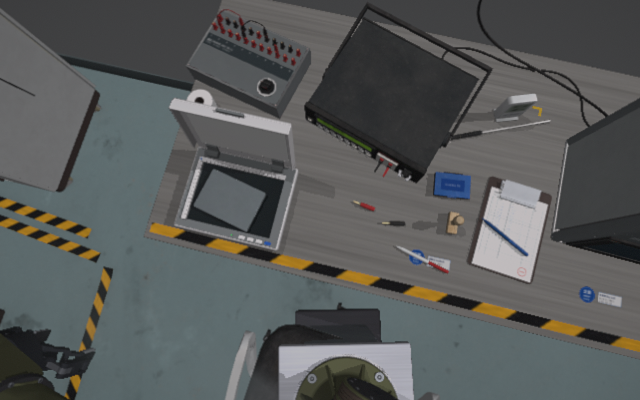

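The scanner is at about (238,200) in the top view with the lid open to the rear, and the book sits on its dark glass. Next I'll enlarge both views.

Run:
```python
import cv2
a=cv2.imread('pics/raw_t1.png')[90:255,160:310]; cv2.imwrite('pics/t1c.png',cv2.resize(a,None,fx=3.6,fy=3.6,interpolation=cv2.INTER_CUBIC))
a=cv2.imread('pics/raw_s1.png')[70:225,200:340]; cv2.imwrite('pics/s1c.png',cv2.resize(a,None,fx=3.8,fy=3.8,interpolation=cv2.INTER_CUBIC))
```

```text
(no output)
```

View pics/t1c.png

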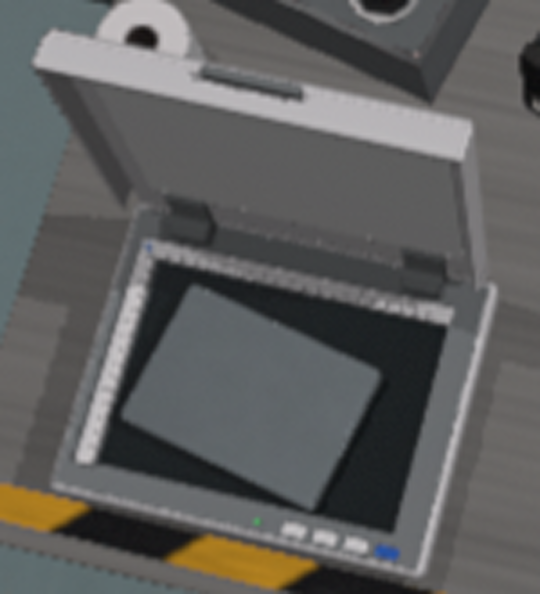

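View pics/s1c.png

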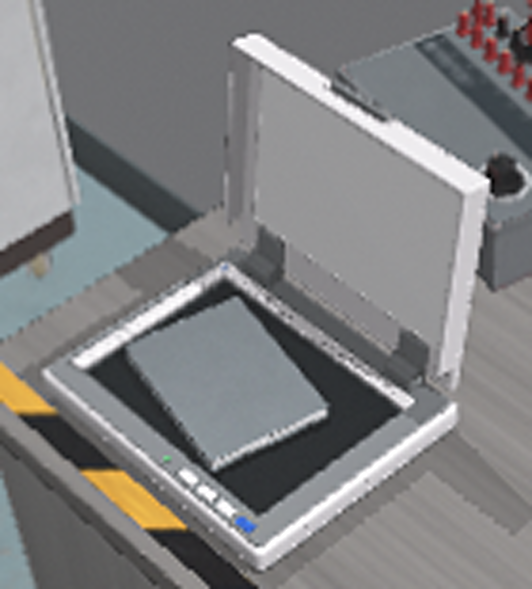

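The top crop shows the plates meeting at about (152,262), the book's rear-left corner at (195,284), and the lid's free edge running from (52,30) to (473,122). The scene crop agrees. Next I'll fit the scanner, book and lid poses from both views.

```bash
cat > fit.py <<'E'
from h import *
from scipy.optimize import least_squares
T=lambda p:[(p[0]+.5)/3.6-.5+160,(p[1]+.5)/3.6-.5+90]
S=lambda p:[(p[0]+.5)/3.8-.5+200,(p[1]+.5)/3.8-.5+70]
def R2(a): return np.array([[np.cos(a),-np.sin(a)],[np.sin(a),np.cos(a)]])
def sw(p,P):
    P=np.atleast_2d(np.array(P,float)); return np.c_[P[:,:2]@R2(p[2]).T+p[:2],P[:,2]]
obs=[('top',T(a),b) for a,b in [((152,262),(68,106,39)),((450,322),(68,-110,39)),((97,463),(-85,106,39)),((54,487),(-107.5,135,34)),((420,575),(-107.5,-135,34)),((495,288),(107.5,-135,34))]]
obs+=[('scene',S(a),b) for a,b in [((407,408),(68,-110,39)),((45,374),(-107.5,135,34)),((262,545),(-107.5,-135,34)),((457,410),(107.5,-135,34))]]
f=lambda p:np.concatenate([proj(n,sw(p,b))[0]-u for n,u,b in obs])
c0=ray('top',(238,205),34)
sc=least_squares(f,[c0[0],c0[1],0.2]).x
np.set_printoptions(precision=2,suppress=True)
bo=[(74,53),(-74,53),(-74,-53),(74,-53)] # book x,y: RL, RR, FR, FL
bt=[(195,284),(383,375),(315,510),(122,415)]; bs=[(237,297),(327,408),(215,470),(128,350)]
# book in scanner frame: book x->+y, book y->+x
def bk(b,z=47): return sw(sc,[np.r_[R2(b[2])@np.array([v,u])+b[:2],z] for u,v in bo])
fb=lambda b:np.concatenate([(proj('top',bk(b))-[T(a) for a in bt]).ravel(),(proj('scene',bk(b))-[S(a) for a in bs]).ravel()])
if __name__=='__main__':
    print(sc,np.degrees(sc[2])); print(f(sc).reshape(-1,2).T)
    r=least_squares(fb,[0,30,0]); b=r.x; print('book',b,r.fun.reshape(-1,2).T)
    def lid(th,y,d,n): return (95-d*np.cos(th)+n*np.sin(th),y,46+d*np.sin(th)+n*np.cos(th))
    L=[('top',T(a),y,n) for a,y,n in [((52,30),128,18),((473,122),-128,18),((36,65),128,-11),((465,158),-128,-11)]]
    L+=[('scene',S((487,182)),-128,18),('scene',S((462,196)),-128,-11),('scene',S((233,42)),128,-11)]
    fl=lambda t:np.concatenate([proj(n_,sw(sc,lid(t[0],y,195,n)))[0]-u for n_,u,y,n in L])
    r=least_squares(fl,[1.7]); print('lid',r.x,r.fun.reshape(-1,2).T)
    print('corner',sw(sc,(68,106,39)),'edge',sw(sc,lid(r.x[0],0,195,13)))
E
python3 fit.py
```

```text
[516.24 260.06  -0.25] -14.52338955625988
[[ 1.21  0.43 -1.08 -2.13  1.25  1.49 -0.75 -2.07 -0.78  1.27]
 [-1.56  0.21  0.55  0.3   0.76 -2.43  0.16 -0.78  3.02 -1.87]]
book [-13.69   8.68  -0.21] [[ 0.39  0.44 -0.45  0.24  0.48  0.98 -1.05 -1.13]
 [-0.23 -0.95  0.11  0.89  0.49  0.34 -1.05 -0.14]]
lid [1.73] [[-1.1   1.02 -1.74 -0.42  1.4   0.71 -1.41]
 [-1.22 -1.22  0.64  0.93 -0.24 -0.33  0.47]]
corner [[608.65 345.62  39.  ]] edge [[650.84 225.19 236.4 ]]
```

```bash
cat >> h.py <<'E'
sc=np.array([516.24,260.06,np.radians(-14.52)])
def W(x,y,z):
    c,s=np.cos(sc[2]),np.sin(sc[2]); return [sc[0]+c*x-s*y,sc[1]+s*x+c*y,z]
def inv(p):
    c,s=np.cos(sc[2]),np.sin(sc[2]); d=np.array(p[:2])-sc[:2]; return np.round([c*d[0]+s*d[1],-s*d[0]+c*d[1],p[2]],1)
def st(m=''):
    s=ctrl.get_state(); print(m,'t',round(s['t'],1),'S',inv(s['eef_pos']),'F',np.round(s['ft_force'],1),'rot',np.round(s['tcp_rot'],1),'op',round(s['opening'],1)); return s
E
python3 - <<'E'
from h import *
o=[180,0,165.48]
ctrl.move_pose(W(-102,9,110),o); st()
ctrl.movel(W(-102,9,50),vel=120)
print(ctrl.movel(W(-102,9,15),vel=25,force_limit=4)); s=st('probe')
z=s['eef_pos'][2]+4
ctrl.movel(W(-102,9,z),vel=40); st('up')
print(ctrl.movel(W(-36,9,z),vel=40,force_limit=8)); st('push')
snap('top','t2.png',(160,90,150,165),3.6)
E
```

```text
t 1.4 S [-102.4    9.7  110.4] F [-0.3 -0.1 -0.3] rot [180.    0.  165.5] op 85.5
True
probe t 3.1 S [-102.     9.    20.8] F [-2.1 -2.1  7.9] rot [-180.    -0.   165.5] op 85.5
up t 3.3 S [-101.9    9.1   25. ] F [0.4 0.  0.7] rot [-180.    -0.   165.5] op 85.3
True
push t 4.5 S [-49.5   8.9  24.4] F [-2.9  2.6  2.4] rot [-179.9   -0.2  165.4] op 85.4
```

View pics/t2.png

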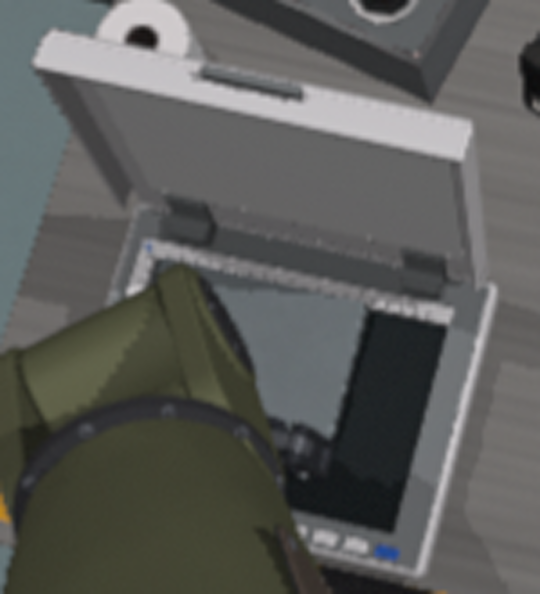

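The book is now flush with the rear plate, as the arm's stop position of -49.5 against the predicted -49 confirms. Its left end still needs pushing left.

Run:
```python
from h import *
z=ctrl.get_state()['eef_pos'][2]
ctrl.movel(W(-62,9,z),vel=80); ctrl.movel(W(-70,9,100),vel=150)
o=[180,0,75.48]
ctrl.move_gripper(40)
ctrl.move_pose(W(12,-95,100),o); st()
ctrl.movel(W(12,-95,58),vel=120)
print(ctrl.movel(W(12,-95,22),vel=25,force_limit=4)); s=st('probe')
z=s['eef_pos'][2]+4
ctrl.movel(W(12,-95,z),vel=40)
print(ctrl.movel(W(12,-42,z),vel=40,force_limit=8)); s=st('push')
y=inv(s['eef_pos'])[1]
ctrl.movel(W(12,y-12,z),vel=80); ctrl.movel(W(0,y-20,100),vel=150)
# re-seat rear
ctrl.move_gripper(85)
o=[180,0,165.48]
ctrl.move_pose(W(-75,32,100),o)
ctrl.movel(W(-75,32,25),vel=120,force_limit=10); st('down')
print(ctrl.movel(W(-38,32,25),vel=40,force_limit=8)); st('push rear')
ctrl.movel(W(-62,32,25),vel=80); ctrl.movel(W(-75,32,100),vel=150)
ctrl.move_pose(W(-90,-60,200),o); st()
snap('top','t3.png',(160,90,150,165),3.6)
```

```text
t 7.3 S [ 11.9 -94.8 100. ] F [-0.1  0.5 -1.2] rot [180.   -0.   75.6] op 39.6
True
probe t 8.7 S [ 11.9 -95.   32.5] F [-1.4 -0.4  7.2] rot [-180.     0.    75.5] op 39.8
True
push t 10.0 S [ 11.7 -52.6  36.2] F [-1.  -3.8  3.4] rot [-179.9    0.2   75.5] op 40.2
down t 13.4 S [-74.6  32.3  25.6] F [ 0.8 -0.   0.5] rot [180.    0.  165.5] op 84.6
True
push rear t 14.0 S [-49.3  31.9  24.7] F [-2.3  1.8  1.8] rot [-1.800e+02 -1.000e-01  1.654e+02] op 85.5
 t 15.6 S [-89.9 -59.8 198.9] F [ 0.2 -0.6 -0.7] rot [-180.    -0.   165.5] op 84.8
```

View pics/t3.png

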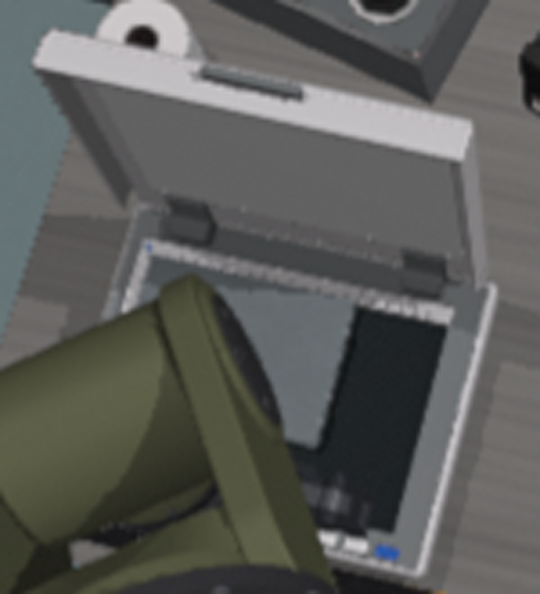

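Both pushes stopped where the book's size predicts (-52.6 left, -49.3 rear). I'll check the corner with the wrist camera while moving up toward the lid.

Run:
```python
from h import *
ctrl.move_gripper(0)
o=[180,0,165.48]
ctrl.move_pose(W(-20,30,300),o); s=st()
snap('wrist','w1.png')
```

```text
t 17.1 S [-20.5  29.5 298.7] F [-1.1 -0.6 -1. ] rot [-1.799e+02 -1.000e-01  1.655e+02] op -0.1
```

View pics/w1.png

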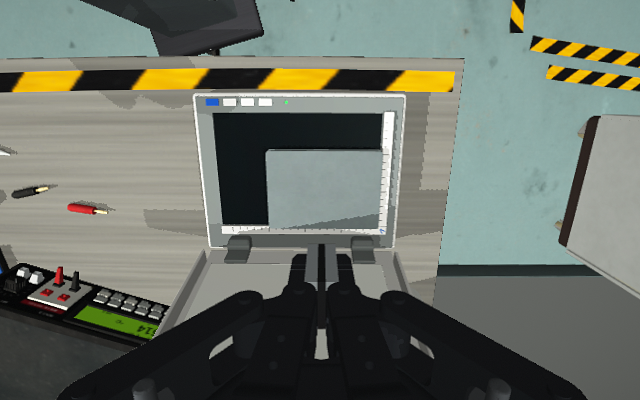

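The wrist view shows the book square in the corner at about (383,228), flush with both scale plates. Now the lid.

Run:
```python
from h import *
def P(th,d=168,n=18,dx=11): return W(95-d*np.cos(th)+n*np.sin(th)+dx,25,46+d*np.sin(th)+n*np.cos(th))
for th in (1.9,1.5,.8,.2): print(ctrl.solve_ik(P(th),[180,0,165.48]) is not None)
ctrl.movel(W(185,25,300),vel=200); st('over')
print(ctrl.movel(W(185,25,212),vel=120,force_limit=6)); st('down')
for th in np.arange(1.8,0.39,-0.1):
    if ctrl.movel(P(th),vel=70,force_limit=15): print('stop',th); st(); break
    if round(th,1) in (1.6,1.2,.8): st(round(th,1))
st('end')
```

```text
True
True
True
True
over t 18.3 S [184.6  25.  300.1] F [-0.3  0.1  1.1] rot [180.   -0.  165.5] op -0.1
False
down t 19.2 S [185.2  25.2 213.3] F [ 0.5 -0.2  0.6] rot [1.800e+02 1.000e-01 1.655e+02] op -0.3
1.6 t 20.5 S [129.   25.  213.6] F [ 1.  -0.5 -0.5] rot [180.    0.  165.5] op 0.3
1.2 t 22.0 S [ 62.   25.  209.2] F [-0.  -0.5  0.6] rot [-180.    -0.   165.5] op 0.1
0.8 t 23.6 S [  1.9  25.  179.1] F [-0.2 -0.4  0.4] rot [-180.    -0.   165.5] op 0.0
end t 25.2 S [-42.   24.9 127.7] F [-0.8  1.   0.1] rot [-180.    -0.   165.5] op -0.3
```

Run:
```python
from h import *
snap('scene','s2.png',(200,70,140,155),3.8)
```

```text
(no output)
```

View pics/s2.png

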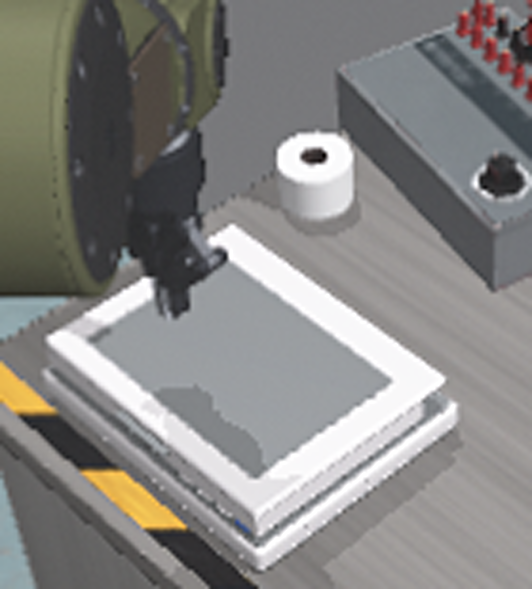

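The lid is sinking nearly shut, with a small gap left at the front. I'll wait, press gently to confirm it is closed, then retreat and look.

Run:
```python
from h import *
ctrl.movel(W(-50,0,90),vel=60,force_limit=6)
ctrl.pause(3)
print(ctrl.movel(W(-50,0,58),vel=20,force_limit=5)); st('press')
ctrl.movel(W(-50,0,160),vel=120)
ctrl.move_pose(W(-50,0,300),[180,0,165.48])
ctrl.move_joints([64.481,17.183,87.147,0,75.671,-3.816]); st()
snap('scene','s3.png',(200,70,140,155),3.8)
```

```text
True
press t 30.3 S [-50.  -0.  64.] F [-1.6 -0.3  6.7] rot [-180.    -0.   165.5] op -0.4
 t 33.2 S [-364.9  164.4  231.2] F [ 0.5  0.3 -1.4] rot [-180.     0.   158.3] op 0.1
```

View pics/s3.png

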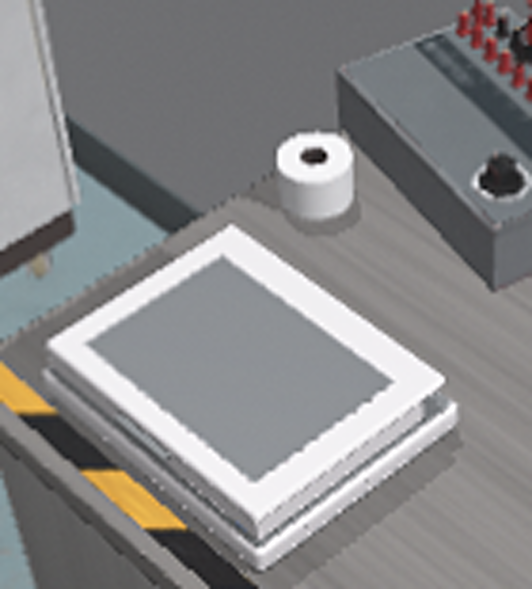

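The lid's top was felt at 64.0 mm, which is its shut height, and the picture shows it closed and level. Handing in.

```bash
python3 -c "
from rig import ctrl
print(ctrl.job_done())"
```

```text
the job is handed in; nothing more can be done
None
```

The log book is square and flush in the scanner corner, the lid is shut over it (its top measured at 64 mm), nothing else on the desk was touched, and the job was handed in after about 33 s of robot time.

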